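Scan the red tea tin's label

ROBOT

A 6-joint arm with a two-finger parallel gripper is mounted at the origin on the work surface. World frame = base frame: x ahead of the robot, y to its left, z up, the work surface at z = 0. Lengths are in m, angles in rad, forces in N, time in s.
With the tool pointing down it reaches from about 0.25 to 0.775 m from the base axis. Payload 4 kg.
Tool frame: the origin (TCP) lies midway between the tips of the shut fingers; the grasp point (between the pads) lies 19 mm behind it (grip_point_offset is the distance from the TCP to the grasp point, in m); z points along the fingers, y is the line along which they close (so a half turn about z gives the same grasp; the last joint's range is limited). The gripper opens to 94 mm and grips with 3 to 60 N. Pads are 16 mm wide; open, the fingers measure 119 mm over their backs; the gripper's body (75 mm by 177 mm) begins 78 mm behind the grasp point.
Start: joints at [-1.288, 0.087, 1.371, -0, 1.684, -0.103], TCP at [0.207, -0.51, 0.206] pointing down, gripper open.
Joint ranges: [-3.1, 3.1], [-0.76, 2.03], [0.27, 2.55], [-1.08, 4.22], [0.17, 2.65], [-2.57, 2.57]. Speed limits (rad/s): [2.79, 2.79, 3.14, 3.14, 3.14, 3.14].

INTERFACE

Orientations are given as [roll, pitch, yaw] about the fixed x, y, z axes, in that order (R = Rz(yaw) Ry(pitch) Rx(roll)).
In Python, from bench import * gives the robot as it stands.
- The arm moves only by the tool carry_out, never from a script. Its argument "commands" is a list of rows, each a list of 6 numbers: the shift along the tool's x, y, z in m, then the turn, a rotation vector about the tool's x, y, z in rad. In form: [[tx, ty, tz, rx, ry, rz], ...]. A call has exactly 5 rows; each row is the pose to reach, as a shift and turn from the pose commanded when the call began, along the tool's axes at that moment; what a row does not reach only later rows make up. A row lasts 1/10 s, in which the tool goes at most 50 mm and 8.59 degrees, less where a joint would pass 70% of its speed; a pose out of reach is approached as far as the arm can. A call with a gripper value outside its range is refused whole. "jaw" is the opening, from 0 (shut) to 1 (fully open), set as the call begins (left out, the last holds). The fingers move at their own pace and stop on an object; the grip force is fixed at half the most. Time passes only in rows, so rows that repeat a pose let the fingers close, or fill a call up. It gives the time, the measured TCP pose, the force, the opening and the grip force at its end, in the units of the state.
- get_obs(): the state, without advancing time (a new reading comes with each control period).
- snapshot(name): name is "side" or "top"; returns a dict with "img" (420x560x3 uint8, red, green, blue), "range_z" (420x560 float32, m along the optical axis (not along the pixel's ray), 0 where there is no reading), "fx", "fy", "cx", "cy" (pixels), "R" (3x3) and "t" (3): a world point X has camera coordinates R X + t. Camera axes: x right, y down, z forward; pixel columns grow to the right and rows downward; lengths in m; the calibration is good to about 2 mm. A picture is of the moment at which its call begins.
- close_job(): hands the job in; it is judged then, once.
The state is a dict: "time": time; "joint_positions": joint angles; "qvel": joint speeds; "joint_torque": joint torques, N m; "tool_pos": TCP position; "ee_rot": TCP orientation; "wrist_force": force on the tool from outside, world axes, zero at the start; "wrist_torque": the same for the moment, N m; "width": finger opening in m; "finger_force": force on a finger pad.
Only numpy, scipy, OpenCV 4.12 (cv2) and the standard library are available. Lean on these libraries where they do the work, as an engineer would, in place of code of your own. Each camera call takes 0.05 s, during which the arm holds its last target. There are 200 camera calls.

TASK

Take the hand scanner off its white charging pad and scan the bar label on the side of the red tin: hold the scanner in the air with its red window about 10 cm from the label, aimed squarely at the middle of it, and keep it still there for a full second. Then lay the scanner back flat along its charging pad, near the middle (not dropped), without shifting the two tins, the mug, the pepper mill or the jar.

Things in the scene. Friction and masses are not known exactly. Their poses are not given: they have to be found in the camera images.
- scanner: Label scanner, a straight wand 160 mm long, 36 mm high, 0.17 kg, lying flat on the pad. Origin: centre of its underside, mid-length (centre of mass within 12 mm of it). +x points to the head, +z up. Black grip 34 mm wide (y) and high, from x = -80 to +35 mm; orange head 60 mm wide, x = +35 to +80 mm. Grasp across the grip near the origin.
- scanner_window (a point): Centre of the red window in the end of the scanner's head, 80 mm ahead (+x) of the scanner's origin and 18 mm above its underside; the scanner reads straight ahead, along its +x. It reads by itself, there is no trigger to press. Axes as the scanner's.
- pad: White charging pad with a grey middle field, fixed to the worktop, 210 mm long (x) by 100 mm wide (y) by 12 mm thick; its flat top carries the scanner, lying along the pad. Origin: centre of its underside, on the worktop. The scanner may lie either way round on it.
- red_tin: Red square tin with a red lid and a thin brass band, loose, 72 mm square (lid 74 mm), 130 mm high. Origin: centre of its underside. Its bar label is on its +x side.
- red_tin_label (a point): Centre of the red tin's bar label (white paper 58 mm wide by 46 mm high with black upright bars), 75 mm above the tin's underside and 37 mm out from the tin's axis; the label faces along +x of the tin (level). The label faces the open middle of the worktop. Axes as the tin's.
- blue_tin: Blue tin of the same size with a like label on its +x side, loose, not the one to scan. Origin: centre of its underside. It may stand nearer or farther than the red one.
- mug: Blue mug, 80 mm across, 92 mm high, loose bystander. Origin: centre of its underside.
- pepper_mill: Dark wooden pepper mill, 56 mm across, 165 mm high, loose bystander. Origin: centre of its underside.
- jar: Amber glass jar with steel cap, 72 mm across, 110 mm high, loose bystander. Origin: centre of its underside.
Not all that is in view belongs to the job. What is meant by the scanner is not pink or purple, and is the smaller of those in its own colour.

How it is judged:
By the outcome, as a careful person would: the job done as asked, in the order asked, and still so for the second after the job is handed in, with the robot touching nothing.
It also fails if it takes over 53 s, if anything falls off the work surface, if the arm or the gripper's body presses on something with over 40 N, if the wrist force passes 120 N, or if a joint passes its speed limit or range.

## Working session

There is one attempt and no reset: what is moved stays moved. The work goes in short steps, Python scripts to look and compute and a tool call to move; the robot and the scene stay as the last step left them, time stands still between calls to the robot, and variables do not carry over. Pictures are saved under pics/ and viewed, at most 10 in all, crops included, and the job is handed in when it is done.

Besides the shell and the picture viewer there is one more tool, called after "Call:" as name([rows], argument=value, ...), one row to a line, values as JSON. carry_out: Moves the arm, as the interface text tells. Its arguments: {"type":"object","properties":{"commands":{"type":"array","items":{"type":"array","items":{"type":"number"}}},"jaw":{"type":"number"}},"required":["commands"]}

```bash
mkdir -p pics; ls; python3 - <<'E'
from bench import *
import cv2,numpy as np
for n in("side","top"):
    s=snapshot(n); cv2.imwrite(f"pics/{n}0.png",s["img"][:,:,::-1]); np.savez(f"/tmp/{n}0.npz",**s); print(n,s["fx"],s["cx"],s["cy"],s["R"],s["t"])
print(get_obs())
E
```

```text
pics
side 469.81069399097856 279.5322185853076 218.306260808109 [[-0.39089221 -0.92035517  0.01223319]
 [-0.62054433  0.25369436 -0.74199994]
 [ 0.67979999 -0.29763323 -0.67028832]] [0.27528999 0.35514645 1.09389101]
top 416.5029518104386 274.0306279497641 205.84318156541408 [[-0.005755   -0.99982237 -0.01794765]
 [-0.99694261  0.00713519 -0.07781084]
 [ 0.07792507  0.01744498 -0.99680658]] [0.09242542 0.4981805  1.29618227]
{'time': 0.1, 'joint_positions': array([-1.28804957e+00,  8.78934195e-02,  1.37203746e+00,  9.63722627e-06,
        1.68358901e+00, -1.03102896e-01]), 'qvel': array([ 1.14927303e-04,  6.67758701e-05, -1.00634217e-03, -6.16256515e-05,
       -1.01097976e-03,  5.65478097e-04]), 'joint_torque': array([ 1.98089299e-03, -3.41252804e+01, -3.03301656e+01,  7.19242170e-02,
        3.04192014e-02, -1.04615067e-04]), 'tool_pos': array([ 0.20685705, -0.50911405,  0.20444778]), 'ee_rot': array([-3.13967664e+00, -2.07878770e-04,  3.85850529e-01]), 'wrist_force': array([-0.23412508, -0.48864731,  0.52796166]), 'wrist_torque': array([ 0.0114031 , -0.04597485,  0.00127493]), 'finger_force': 0.0, 'width': 0.09382113409246025}
```

View pics/side0.png

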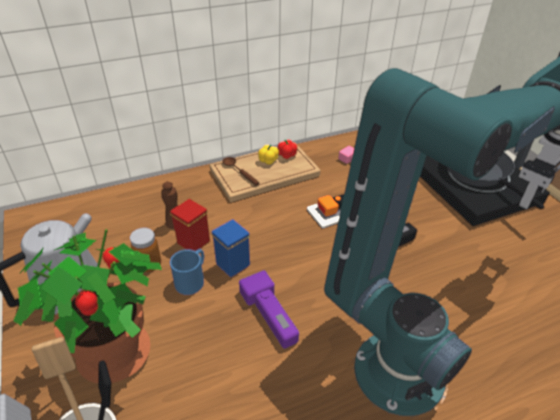

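View pics/top0.png

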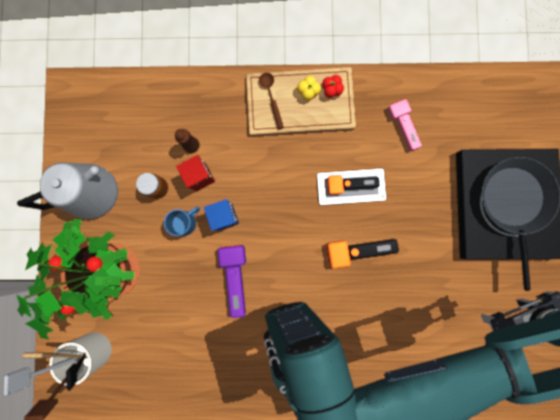

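Candidates: orange/black on white pad, top (353,184); larger orange/black on the bare worktop, top (362,252); purple (234,280); pink (405,124). By the description I choose the smaller orange one on the pad; next a close crop and measurement.

```bash
cat > h.py <<'E'
import numpy as np,cv2
def load(n): return dict(np.load(f"/tmp/{n}.npz"))
def cloud(s):
    v,u=np.mgrid[0:420,0:560]; z=s["range_z"]
    c=np.stack([(u-s["cx"])/s["fx"]*z,(v-s["cy"])/s["fy"]*z,z],-1)
    return (c-s["t"])@s["R"]
def mask(s,P,lo,hi,box,zr):
    h=cv2.cvtColor(s["img"],cv2.COLOR_RGB2HSV); m=cv2.inRange(h,np.array(lo),np.array(hi))>0
    return m&(s["range_z"]>0)&(P[...,0]>box[0])&(P[...,0]<box[1])&(P[...,1]>box[2])&(P[...,1]<box[3])&(P[...,2]>zr[0])&(P[...,2]<zr[1])
def rect(p):
    (c,w,a)=cv2.minAreaRect((p[:,:2]*1000).astype(np.float32)); return np.round(c,1),np.round(w,1),round(a,1)
E
python3 - <<'E'
from h import *
for n in("top0","side0"):
    s=load(n);P=cloud(s);print(n,"cam",-s["R"].T@s["t"])
    for px in [(353,184),(195,173),(219,215),(362,252)]:
        if n=="top0":print(px,P[px[1],px[0]])
    for nm,lo,hi,zr in[("orange",(5,150,120),(20,255,255),(.015,.2)),("white",(0,0,170),(180,50,255),(.004,.03)),("red",(0,180,60),(4,255,255),(.115,.15)),("blue",(105,120,50),(125,255,255),(.115,.15)),("black",(0,0,0),(180,255,60),(.03,.07))]:
        m=mask(s,P,lo,hi,(.3,.75,-.3,.5),zr)
        k,l=cv2.connectedComponents(m.astype(np.uint8))
        for i in range(1,k):
            p=P[l==i]
            if len(p)>25: vu=np.argwhere(l==i).mean(0);print(nm,len(p),"px",vu[::-1].round(),rect(p),"z",np.percentile(p[:,2],[5,50,95]).round(4))
s=load("top0");a=s["img"][150:285,150:410,::-1];cv2.imwrite("pics/c1.png",cv2.resize(a,None,fx=3,fy=3,interpolation=2))
s=load("side0");a=s["img"][150:300,150:420,::-1];cv2.imwrite("pics/c2.png",cv2.resize(a,None,fx=2.9,fy=2.9,interpolation=2))
E
```

```text
top0 cam [0.39618418 0.06624252 1.33246567]
(353, 184) [ 0.56250751 -0.15595917  0.04930082]
(195, 173) [0.5878569  0.31745611 0.13198923]
(219, 215) [0.46485118 0.24732642 0.127513  ]
(362, 252) [ 0.35326187 -0.17897207  0.0497854 ]
orange 315 px [337. 185.] (array([ 562.5, -113.8]), array([54.1, 67.2]), 2.7) z [0.0371 0.049  0.0536]
orange 614 px [340. 253.] (array([ 350.2, -124.7]), array([80.1, 92.1]), 7.9) z [0.0381 0.0493 0.0536]
white 1172 px [353. 187.] (array([ 561.2, -156.4]), array([102.5, 212.4]), 3.5) z [0.0086 0.0134 0.018 ]
red 593 px [192. 171.] (array([594.1, 326.3]), array([73.4, 70.3]), 27.0) z [0.1266 0.1305 0.1349]
blue 608 px [219. 215.] (array([465.7, 246.5]), array([71.4, 73.1]), 19.2) z [0.127  0.1309 0.1345]
black 87 px [191. 146.] (array([687.7, 352.5]), array([22.7, 43.9]), 22.1) z [0.0328 0.0484 0.0663]
black 181 px [361. 184.] (array([ 565.7, -180.8]), array([ 28.3, 101.9]), 2.0) z [0.0376 0.0471 0.052 ]
black 401 px [374. 249.] (array([ 362.1, -214.3]), array([ 40.2, 144. ]), 8.0) z [0.0432 0.0475 0.052 ]
side0 cam [-0.41563427  0.48884423  0.99337335]
orange 298 px [329. 204.] (array([ 558.9, -113.6]), array([64. , 73.8]), 0.2) z [0.0239 0.0444 0.05  ]
orange 62 px [150. 247.] (array([537.1, 450.6]), array([17.9, 57.7]), 31.4) z [0.0763 0.0833 0.089 ]
white 254 px [322. 217.] (array([550.1, -87.9]), array([107.1,  73.5]), 2.6) z [0.0063 0.0101 0.0141]
red 473 px [188. 211.] (array([590.8, 328.4]), array([79.4, 72.8]), 29.3) z [0.1243 0.1282 0.131 ]
blue 522 px [230. 233.] (array([459.7, 248.7]), array([72.7, 71.6]), 19.1) z [0.1247 0.1282 0.131 ]
black 124 px [408. 232.] (array([ 357.3, -251.3]), array([38.1, 67. ]), 10.1) z [0.0321 0.043  0.0475]
```

View pics/c1.png

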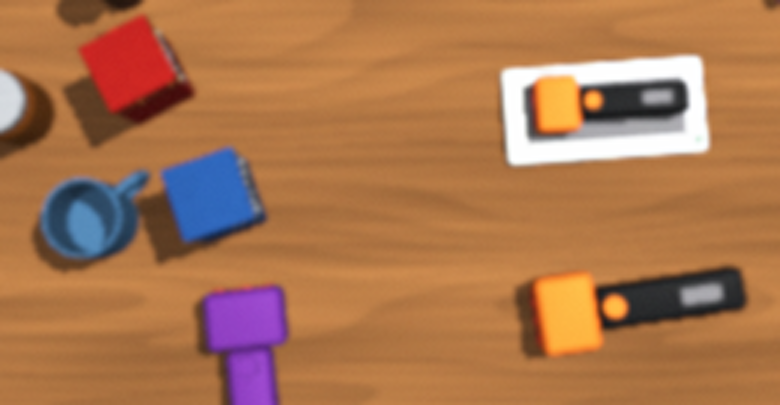

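View pics/c2.png

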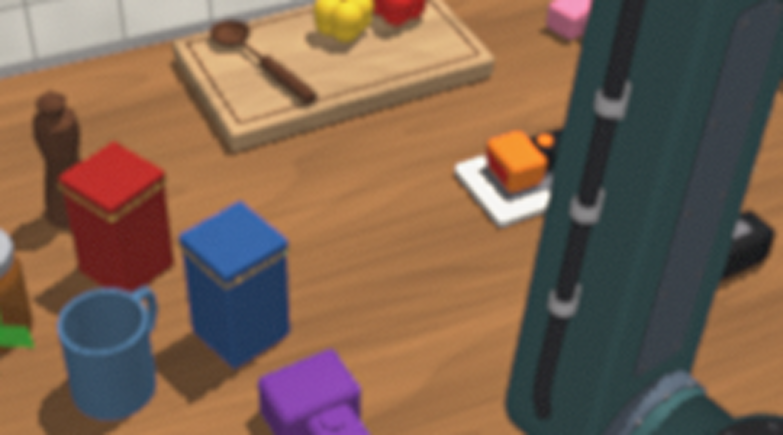

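The crop confirms it: the small orange scanner lies on the pad (crop 615,100), head towards +y, and the larger one lies below it (635,310). The red tin's label is on its right-hand face (crop 170,55). I'll refine the measurements by projecting the contours onto height planes.

```bash
cat >> h.py <<'E'
def plane(s,m,z,near):
    """largest contour of the mask near a point, cast on the plane at height z; minAreaRect"""
    best=None
    for c in cv2.findContours(m.astype(np.uint8),cv2.RETR_EXTERNAL,cv2.CHAIN_APPROX_NONE)[0]:
        p=c[:,0].astype(float); d=np.c_[(p[:,0]-s["cx"])/s["fx"],(p[:,1]-s["cy"])/s["fy"],np.ones(len(p))]@s["R"]
        o=-s["R"].T@s["t"]; X=o+d*((z-o[2])/d[:,2])[:,None]
        if np.hypot(*(X[:,:2].mean(0)-near))<.08 and (best is None or len(X)>len(best)): best=X
    return None if best is None else (*rect(best),best)
E
cat > m.py <<'E'
from h import *
import sys
for n in sys.argv[1:]:
    s=load(n);P=cloud(s);B=(.3,.75,-.3,.5)
    for nm,lo,hi,zr,z,nr in[("red",(0,150,60),(5,255,255),(.115,.15),.13,(.593,.327)),("pad",(0,0,150),(180,60,255),(.002,.03),.012,(.56,-.156)),("head",(5,150,120),(20,255,255),(.03,.2),.047,(.56,-.11)),("scanner",(0,0,0),(180,255,255),(.030,.2),.047,(.56,-.15)),("bigger",(0,0,0),(180,255,255),(.030,.2),.047,(.35,-.16))]:
        r=plane(s,mask(s,P,lo,hi,B,zr),z,nr)
        if r: print(n,nm,r[:3])
        if r and nm=="scanner":
            X=r[3];b=(X-X.mean(0))[:,:2];print("pca yaw",np.degrees(np.arctan2(*np.linalg.svd(b)[2][0][::-1])))
    m=mask(s,P,(0,0,0),(180,255,255),B,(.030,.2))&(abs(P[...,0]-.56)<.05)&(P[...,1]<-.14)&(P[...,1]>-.24)
    p=P[m]; print(n,"grip fit yaw",90-np.degrees(np.polyfit(p[:,1],p[:,0],1)[0]*1) if len(p)>50 else "",p.mean(0),"top z",np.median(p[:,2]),"y range",p[:,1].min(),p[:,1].max())
    t=(.593,.327);q=P.reshape(-1,3);g=s["img"].reshape(-1,3).astype(int)
    f=np.hypot(q[:,0]-.613,q[:,1]-.290)<.045;f&=(q[:,2]>.045)&(q[:,2]<.11)&(g[:,1]>.6*g[:,0]);q=q[f]
    if len(q)>20:
        c=q.mean(0);v=np.linalg.svd(q-c)[2][2];print(n,"label",len(q),c,v,np.degrees(np.arctan2(v[1],v[0])))
E
python3 m.py top0 side0
```

```text
top0 red (array([594.3, 325.4]), array([75.3, 71.6]), 28.2)
top0 pad (array([ 560.3, -155.6]), array([103.8, 214.8]), 3.5)
top0 head (array([ 561.6, -113.1]), array([68.2, 53.1]), 89.5)
top0 scanner (array([ 564.4, -159.4]), array([160.7,  59.3]), 89.6)
pca yaw -87.02444544389543
top0 bigger (array([ 358.7, -183.9]), array([ 79.9, 214.7]), 7.8)
top0 grip fit yaw 92.71290534760024 [ 0.56796127 -0.18902149  0.0473377 ] top z 0.047685239868305786 y range -0.23892063772853728 -0.14032182997369758
top0 label 30 [0.61389765 0.29328322 0.08238626] [ 0.46820648 -0.88356792  0.00950913] -62.08068913718776
side0 red (array([585.7, 328.2]), array([77.1, 75.3]), 27.8)
side0 head (array([ 546.9, -102.5]), array([71.8, 77. ]), 67.8)
side0 scanner (array([ 546.6, -112.7]), array([90. , 76.2]), 78.2)
pca yaw 117.36769748858775
side0 grip fit yaw  [ 0.5620871  -0.148898    0.04400077] top z 0.04498699897933421 y range -0.16728624278017706 -0.1400088431654632
```

```bash
cat > plan.py <<'E'
from bench import *
import numpy as np,sys
from scipy.spatial.transform import Rotation as R
def plan(targets,start=None):
    """targets: (x,y,z,yaw_deg,ncalls), tool down; prints last row of each call"""
    o=get_obs();p,r=(o["tool_pos"],R.from_euler("xyz",o["ee_rot"])) if start is None else start
    print("now",p.round(4),np.degrees(r.as_euler("xyz")).round(2),"t",o["time"],"w",o["width"],"q",o["joint_positions"].round(2))
    for x,y,z,yaw,n in targets:
        P=np.array([x,y,z]);T=R.from_euler("xyz",[np.pi,0,np.radians(yaw)]);dp=(P-p)/n;rv=(T*r.inv()).as_rotvec()/n
        for i in range(n):
            print((r.inv().apply(dp)).round(4),(r.inv().apply(rv)).round(3)); p=p+dp;r=R.from_rotvec(rv)*r
E
python3 -c "
from plan import *
plan([(.5645,-.159,.15,93,3)])"
```

```text
now [ 0.2069 -0.5091  0.2044] [-1.7989e+02 -1.0000e-02  2.2110e+01] t 0.1 w 0.09382113409246025 q [-1.29  0.09  1.37  0.    1.68 -0.1 ]
[ 0.1544 -0.0632  0.0183] [-0.001 -0.    -0.412]
[0.1668 0.0039 0.0182] [-0.001 -0.    -0.412]
[0.1512 0.0705 0.0182] [-0.001 -0.    -0.412]
```

Call:
carry_out([
  [0.03,-0.013,0.004,0,0,-0.08],
  [0.061,-0.025,0.008,0,0,-0.165],
  [0.092,-0.038,0.012,0,0,-0.25],
  [0.123,-0.05,0.015,0,0,-0.33],
  [0.154,-0.063,0.018,0,0,-0.412],
], jaw=1)

```text
time: 0.6
tool_pos: [0.3265, -0.392, 0.1867]
ee_rot: [-3.141, -0.0, 0.801]
wrist_force: [0.8, -0.9, -0.1]
width: 0.0941
finger_force: 0.0
```

Call:
carry_out([
  [0.033,0.001,0.004,0,0,-0.08],
  [0.067,0.002,0.008,0,0,-0.165],
  [0.1,0.002,0.012,0,0,-0.25],
  [0.133,0.003,0.015,0,0,-0.33],
  [0.167,0.004,0.018,0,0,-0.412],
])

```text
time: 1.1
tool_pos: [0.4459, -0.2753, 0.1687]
ee_rot: [-3.141, -0.0, 1.213]
wrist_force: [0.1, 0.4, 0.2]
width: 0.0942
finger_force: 0.0
```

Call:
carry_out([
  [0.03,0.014,0.004,0,0,-0.08],
  [0.06,0.028,0.008,0,0,-0.165],
  [0.09,0.042,0.012,0,0,-0.25],
  [0.12,0.056,0.015,0,0,-0.33],
  [0.151,0.07,0.018,0,0,-0.412],
])

```text
time: 1.6
tool_pos: [0.5647, -0.1589, 0.1506]
ee_rot: [-3.14, -0.0, 1.625]
wrist_force: [0.2, -0.4, -0.5]
width: 0.094
finger_force: 0.0
```

Call:
carry_out([
  [0,0,0,0,0,0],
  [0,0,0,0,0,0],
  [0,0,0,0,0,0],
  [0,0,0,0,0,0],
  [0,0,0,0,0,0],
])

```text
time: 2.1
tool_pos: [0.5637, -0.1609, 0.1518]
ee_rot: [3.141, 0.0, 1.62]
wrist_force: [-0.3, 0.5, 1.5]
width: 0.0939
finger_force: 0.0
```

```bash
python3 -c "
from plan import *
import cv2
s=snapshot('side');np.savez('/tmp/side1.npz',**s);cv2.imwrite('pics/side1.png',s['img'][:,:,::-1])
plan([(.5645,-.159,.017,93,1)])"; python3 m.py side1
```

```text
now [ 0.5638 -0.1608  0.1518] [1.7998e+02 2.0000e-02 9.2830e+01] t 2.15 w 0.09428430324011916 q [-0.37  0.18  1.37 -0.    1.59 -0.42]
[0.0018 0.0007 0.1348] [ 0.     0.    -0.003]
side1 red (array([585.8, 328.2]), array([77. , 75.1]), 28.3)
side1 bigger (array([ 343., -188.]), array([ 63.2, 201.1]), 14.0)m.py:11: RuntimeWarning: Mean of empty slice.
  p=P[m]; print(n,"grip fit yaw",90-np.degrees(np.polyfit(p[:,1],p[:,0],1)[0]*1) if len(p)>50 else "",p.mean(0),"top z",np.median(p[:,2]),"y range",p[:,1].min(),p[:,1].max())
  ret = um.true_divide(
  return _methods._mean(a, axis=axis, dtype=dtype,
  ret = ret.dtype.type(ret / rcount)
Traceback (most recent call last):
  File "m.py", line 11, in <module>
    p=P[m]; print(n,"grip fit yaw",90-np.degrees(np.polyfit(p[:,1],p[:,0],1)[0]*1) if len(p)>50 else "",p.mean(0),"top z",np.median(p[:,2]),"y range",p[:,1].min(),p[:,1].max())
                                                                                                                                                      ~~~~~~~~~~^^
ValueError: zero-size array to reduction operation minimum which has no identity
```

View pics/side1.png

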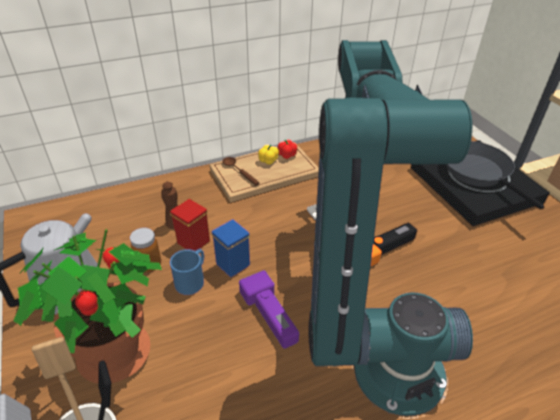

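The arm hides the pad in the side view (scanner would be at about 330,204); the tins stand untouched at (190,225) and (231,247). Descending.

Call:
carry_out([
  [0,0,0.02,0,0,0],
  [0.001,0,0.04,0,0,0],
  [0.001,0,0.06,0,0,0],
  [0.001,0,0.08,0,0,0],
  [0.001,0,0.098,0,0,0],
])

```text
time: 2.65
tool_pos: [0.5637, -0.1594, 0.0527]
ee_rot: [-3.141, 0.0, 1.621]
wrist_force: [0.2, -0.1, -0.5]
width: 0.0939
finger_force: 0.0
```

Call:
carry_out([
  [0,0,0.01,0,0,0],
  [0,0,0.02,0,0,0],
  [0,0,0.028,0,0,0],
  [0,0,0.034,0,0,0],
  [0,0,0.034,0,0,0],
])

```text
time: 3.15
tool_pos: [0.5638, -0.1589, 0.0188]
ee_rot: [-3.141, -0.0, 1.622]
wrist_force: [0.3, -0.3, -0.2]
width: 0.0941
finger_force: 0.0
```

```bash
python3 -c "
from plan import *
print(get_obs()['wrist_force'])
plan([(.5645,-.159,.018,93,1)])"
```

```text
[ 0.34762073 -0.25953881 -0.18110826]
now [ 0.5638 -0.1589  0.0188] [-1.7994e+02 -2.0000e-02  9.2920e+01] t 3.15 w 0.09414129981388998 q [-0.37  0.27  1.53 -0.    1.33 -0.42]
[-0.0001  0.0007  0.0008] [-0.001 -0.    -0.001]
```

Call:
carry_out([
  [0,0,0,0,0,0],
  [0,0,0,0,0,0],
  [0,0,0,0,0,0],
  [0,0,0,0,0,0],
  [0,0,0,0,0,0],
], jaw=0)

```text
time: 3.65
tool_pos: [0.5643, -0.159, 0.0197]
ee_rot: [3.141, 0.0, 1.622]
wrist_force: [-0.5, -0.4, -0.2]
width: 0.0573
finger_force: 0.0
```

Call:
carry_out([
  [0,0,0,0,0,0],
  [0,0,0,0,0,0],
  [0,0,0,0,0,0],
  [0,0,0,0,0,0],
  [0,0,0,0,0,0],
])

```text
time: 4.15
tool_pos: [0.5644, -0.159, 0.0195]
ee_rot: [3.141, 0.0, 1.622]
wrist_force: [0.7, 0.3, -0.7]
width: 0.0338
finger_force: 30.0
```

Gripped (34 mm). Lift, and check what lies near the scanning pose (cutting board).

Call:
carry_out([
  [0,0,-0.006,0,0,0],
  [0,0,-0.02,0,0,0],
  [0,0,-0.035,0,0,0],
  [0,0,-0.055,0,0,0],
  [0,0,-0.075,0,0,0],
])

```text
time: 4.65
tool_pos: [0.5643, -0.1591, 0.0966]
ee_rot: [3.141, 0.001, 1.622]
wrist_force: [-0.6, -0.3, -1.7]
width: 0.0341
finger_force: 30.0
```

Call:
carry_out([
  [0,0,0,0,0,0],
  [0,0,0,0,0,0],
  [0,0,0,0,0,0],
  [0,0,0,0,0,0],
  [0,0,0,0,0,0],
])

```text
time: 5.15
tool_pos: [0.5635, -0.1588, 0.0932]
ee_rot: [-3.14, -0.001, 1.622]
wrist_force: [0.6, 0.2, -1.8]
width: 0.0338
finger_force: 30.0
```

```bash
python3 - <<'E'
from h import *
from plan import *
P=cloud(load("top0")).reshape(-1,3)
for x in np.arange(.60,.82,.03):
    print(round(x,2),[round(float(np.percentile(q,98)),3) if len(q:=P[(abs(P[:,0]-x)<.015)&(abs(P[:,1]-y)<.02),2]) else None for y in np.arange(-.10,.27,.04)])
print(get_obs()["wrist_force"],get_obs()["finger_force"])
n=np.array([np.cos(np.radians(-62)),np.sin(np.radians(-62))])
o=np.array([.592,.327])+n*(.037+.10+.08);print("scan origin",o)
plan([(*o,.094,118,2),(*o,.064,118,1)])
E
```

```text
0.6 [0.052, 0.017, 0.007, 0.006, 0.006, 0.007, 0.006, 0.007, 0.006, 0.056]
0.63 [0.007, 0.006, 0.008, 0.007, 0.008, 0.007, 0.007, 0.006, 0.005, 0.007]
0.66 [0.007, 0.006, 0.008, 0.007, 0.007, 0.007, 0.007, 0.007, 0.006, 0.007]
0.69 [0.007, 0.007, 0.007, 0.007, 0.007, 0.007, 0.007, 0.006, 0.008, 0.007]
0.72 [0.006, 0.009, 0.007, 0.006, 0.024, 0.029, 0.029, 0.027, 0.007, 0.006]
0.75 [0.035, 0.034, 0.035, 0.035, 0.052, 0.035, 0.035, 0.032, 0.007, 0.007]
0.78 [0.035, 0.034, 0.035, 0.034, 0.052, 0.051, 0.033, 0.032, 0.006, 0.007]
0.81 [0.035, 0.035, 0.034, 0.035, 0.047, 0.052, 0.035, 0.032, 0.007, 0.007]
[ 0.56881752  0.17975743 -1.80738323] 29.999476969242096
scan origin [0.69387533 0.13540037]
now [ 0.5635 -0.1588  0.0932] [-1.7988e+02 -5.0000e-02  9.2920e+01] t 5.15 w 0.03384534113949422 q [-0.37  0.21  1.45 -0.    1.48 -0.42]
[ 0.1436  0.0726 -0.0004] [-0.001 -0.001 -0.219]
[ 0.1244  0.102  -0.0004] [-0.001 -0.001 -0.219]
[0.   0.   0.03] [-0. -0. -0.]
```

Call:
carry_out([
  [0.02,0.01,-0.005,0,0,-0.03],
  [0.05,0.025,-0.01,0,0,-0.08],
  [0.085,0.043,-0.01,0,0,-0.13],
  [0.117,0.059,-0.01,0,0,-0.18],
  [0.144,0.073,-0.01,0,0,-0.219],
])

```text
time: 5.65
tool_pos: [0.63, -0.0096, 0.1038]
ee_rot: [-3.141, -0.001, 1.843]
wrist_force: [-0.7, -0.7, -2.7]
width: 0.034
finger_force: 30.0
```

Call:
carry_out([
  [0.026,0.022,0,0,0,-0.05],
  [0.054,0.045,0,0,0,-0.1],
  [0.084,0.069,0,0,0,-0.15],
  [0.11,0.09,0,0,0,-0.195],
  [0.124,0.102,0,0,0,-0.219],
])

```text
time: 6.15
tool_pos: [0.6951, 0.1383, 0.1032]
ee_rot: [-3.141, -0.001, 2.064]
wrist_force: [-0.2, 0.4, -2.2]
width: 0.0336
finger_force: 30.0
```

Call:
carry_out([
  [0,0,0,0,0,0],
  [0,0,0.007,0,0,0],
  [0,0,0.014,0,0,0],
  [0,0,0.02,0,0,0],
  [0,0,0.02,0,0,0],
])

```text
time: 6.65
tool_pos: [0.6937, 0.1339, 0.0824]
ee_rot: [-3.138, -0.001, 2.058]
wrist_force: [0.0, -0.3, -2.5]
width: 0.0338
finger_force: 30.0
```

```bash
python3 - <<'E'
from h import *
from plan import *
for n in("top","side"):
    s=snapshot(n);np.savez(f"/tmp/{n}2.npz",**s);P=cloud(s)
    m=mask(s,P,(5,150,120),(20,255,255),(.6,.75,.1,.26),(.03,.2))
    p=P[m];print(n,len(p),rect(p) if len(p)>5 else "", np.percentile(p[:,2],[5,50,95]) if len(p)>5 else "")
    r=plane(s,m,.092,(.67,.18))
    if r: print(r[:3])
    m=mask(s,P,(0,150,60),(5,255,255),(.5,.65,.25,.4),(.115,.15));r=plane(s,m,.13,(.59,.327));print("tin",r and r[:3])
a=np.hstack([load("top2")["img"][100:250,150:340],load("side2")["img"][130:280,150:340]])[:,:,::-1]
cv2.imwrite("pics/scan.png",cv2.resize(a,None,fx=2.1,fy=2.1,interpolation=2))
o=np.array([.6939,.1354]);plan([(*o,.064,118,1)])
E
```

```text
top 227 (array([667.8, 181.8]), array([60. , 42.6]), 26.0) [0.10349631 0.11188654 0.11585497]
(array([670.3, 174.7]), array([67.8, 40. ]), 5.7)
tin (array([594.1, 325.5]), array([75.5, 71.3]), 28.2)
side 330 (array([658.5, 176.8]), array([64.9, 75. ]), 4.6) [0.08146157 0.10765953 0.11219074]
(array([665.2, 183.9]), array([84.5, 68.9]), 26.5)
tin (array([585.9, 328.5]), array([77. , 74.9]), 28.5)
now [0.6946 0.1345 0.084 ] [-1.7995e+02 -1.0000e-02  1.1796e+02] t 6.75 w 0.03341476153262369 q [ 0.11  0.48  1.12 -0.    1.54 -0.38]
[ 0.0012 -0.0002  0.02  ] [-0.001 -0.    -0.001]
```

View pics/scan.png

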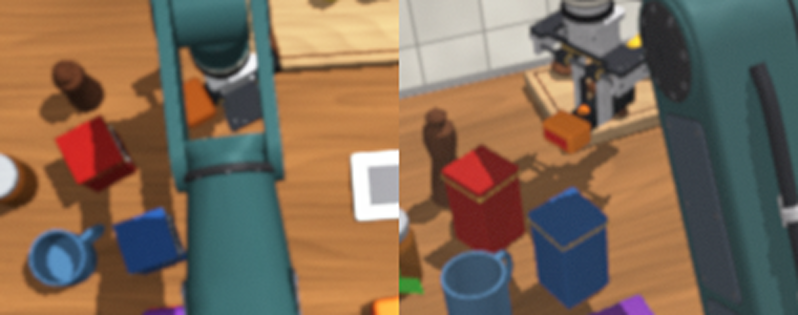

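The scanner is held with its head at crop (197,103), facing the red tin (95,153); the side view shows its red window (552,140) pointing the same way. Lower to label height and hold.

Call:
carry_out([
  [0,0,0.005,0,0,0],
  [0.001,0,0.01,0,0,0],
  [0.001,0,0.015,0,0,0],
  [0.001,0,0.019,0,0,0],
  [0.001,0,0.019,0,0,0],
])

```text
time: 7.25
tool_pos: [0.6938, 0.1361, 0.0641]
ee_rot: [-3.14, -0.001, 2.06]
wrist_force: [0.8, -0.0, -2.3]
width: 0.0341
finger_force: 30.0
```

Call:
carry_out([
  [0,0,0,0,0,0],
  [0,0,0,0,0,0],
  [0,0,0,0,0,0],
  [0,0,0,0,0,0],
  [0,0,0,0,0,0],
])

```text
time: 7.75
tool_pos: [0.6946, 0.1361, 0.0656]
ee_rot: [3.141, 0.0, 2.06]
wrist_force: [-0.4, 0.3, -2.4]
width: 0.034
finger_force: 30.0
```

```bash
python3 - <<'E'
from h import *
from plan import *
for n in("top","side"):
    s=snapshot(n);np.savez(f"/tmp/{n}3.npz",**s);P=cloud(s)
    p=P[mask(s,P,(5,150,120),(20,255,255),(.6,.75,.1,.26),(.03,.2))];print(n,"head",rect(p),np.percentile(p[:,2],[5,50,95]))
    p=P[mask(s,P,(0,150,100),(4,255,255),(.62,.72,.15,.26),(.05,.12))]
    if len(p)>4:print(n,"window",len(p),p.mean(0))
n=np.array([np.cos(np.radians(-62)),np.sin(np.radians(-62))]);print("window expected",np.array([.592,.327])+n*.137)
o=get_obs();print(o["qvel"])
plan([(.6939,.1354,.064,118,1)])
E
```

```text
top head (array([668.6, 184.1]), array([60.7, 41.9]), 25.9) [0.08784767 0.09492894 0.09898612]
side head (array([667.5, 176.1]), array([66.5, 72.8]), 23.3) [0.0626491  0.08975266 0.09458427]
side window 28 [0.65207971 0.20594672 0.07634455]
window expected [0.6563176  0.20603618]
[ 8.26037523e-04  1.84972990e-03  1.07326365e-03  2.73110644e-04
 -2.97630933e-05 -6.00564233e-04]
now [0.6946 0.1362 0.0656] [1.7999e+02 1.0000e-02 1.1802e+02] t 7.85 w 0.03356159387908302 q [ 0.11  0.49  1.14 -0.    1.51 -0.38]
[-0.0004 -0.0009  0.0016] [0. 0. 0.]
```

Side-view window vs. tin: 10.1 cm out, under 1 mm lateral, height 76 mm. Holding still.

Call:
carry_out([
  [0,0,0.001,0,0,0],
  [0,0,0.001,0,0,0],
  [0,0,0.001,0,0,0],
  [0,0,0.001,0,0,0],
  [0,0,0.001,0,0,0],
])

```text
time: 8.35
tool_pos: [0.6945, 0.1361, 0.0644]
ee_rot: [-3.142, 0.0, 2.06]
wrist_force: [-0.0, -0.2, -2.1]
width: 0.0337
finger_force: 30.0
```

Call:
carry_out([
  [0,0,0,0,0,0],
  [0,0,0,0,0,0],
  [0,0,0,0,0,0],
  [0,0,0,0,0,0],
  [0,0,0,0,0,0],
])

```text
time: 8.85
tool_pos: [0.6945, 0.1361, 0.0644]
ee_rot: [-3.142, 0.0, 2.06]
wrist_force: [0.4, -0.1, -2.0]
width: 0.0337
finger_force: 30.0
```

Call:
carry_out([
  [0,0,0,0,0,0],
  [0,0,0,0,0,0],
  [0,0,0,0,0,0],
  [0,0,0,0,0,0],
  [0,0,0,0,0,0],
])

```text
time: 9.35
tool_pos: [0.6945, 0.1361, 0.0645]
ee_rot: [-3.142, 0.0, 2.06]
wrist_force: [-0.0, 0.2, -2.2]
width: 0.0338
finger_force: 30.0
```

Call:
carry_out([
  [0,0,0,0,0,0],
  [0,0,0,0,0,0],
  [0,0,0,0,0,0],
  [0,0,0,0,0,0],
  [0,0,0,0,0,0],
])

```text
time: 9.85
tool_pos: [0.6945, 0.1361, 0.0645]
ee_rot: [3.142, 0.0, 2.06]
wrist_force: [-0.8, 0.2, -2.6]
width: 0.0339
finger_force: 30.0
```

Call:
carry_out([
  [0,0,0,0,0,0],
  [0,0,0,0,0,0],
  [0,0,0,0,0,0],
  [0,0,0,0,0,0],
  [0,0,0,0,0,0],
])

```text
time: 10.35
tool_pos: [0.6945, 0.1361, 0.0645]
ee_rot: [-3.142, 0.0, 2.06]
wrist_force: [0.3, 0.1, -1.9]
width: 0.0337
finger_force: 30.0
```

Call:
carry_out([
  [0,0,-0.006,0,0,0],
  [0,0,-0.014,0,0,0],
  [0,0,-0.022,0,0,0],
  [0,0,-0.03,0,0,0],
  [0,0,-0.035,0,0,0],
])

```text
time: 10.85
tool_pos: [0.6952, 0.1362, 0.1013]
ee_rot: [3.139, 0.001, 2.06]
wrist_force: [0.0, -0.4, -3.1]
width: 0.0338
finger_force: 30.0
```

```bash
python3 -c "
from plan import *
plan([(.5620,-.1570,.095,93.3,2),(.562,-.157,.030,93.3,1),(.562,-.157,.0195,93.3,1)])"
```

```text
now [0.6952 0.1362 0.1013] [1.7988e+02 5.0000e-02 1.1802e+02] t 10.85 w 0.03384522358222767 q [ 0.11  0.47  1.09 -0.    1.57 -0.38]
[-0.0982 -0.1277  0.003 ] [0.001 0.    0.216]
[-0.1232 -0.1037  0.0031] [0.001 0.    0.216]
[ 0.    -0.     0.065] [-0.  0. -0.]
[-0.     -0.      0.0105] [0. 0. 0.]
```

Call:
carry_out([
  [-0.014,-0.018,0,0,0,0.03],
  [-0.034,-0.044,0,0,0,0.08],
  [-0.056,-0.073,0,0,0,0.125],
  [-0.077,-0.1,0,0,0,0.17],
  [-0.098,-0.128,0.001,0,0,0.216],
])

```text
time: 11.35
tool_pos: [0.6272, -0.0116, 0.0992]
ee_rot: [3.141, 0.001, 1.842]
wrist_force: [0.6, 0.0, -1.8]
width: 0.0339
finger_force: 30.0
```

Call:
carry_out([
  [-0.027,-0.023,0,0,0,0.045],
  [-0.054,-0.045,0,0,0,0.09],
  [-0.082,-0.069,0.001,0,0,0.14],
  [-0.109,-0.092,0.002,0,0,0.19],
  [-0.123,-0.104,0.003,0,0,0.216],
])

```text
time: 11.85
tool_pos: [0.5594, -0.1596, 0.0962]
ee_rot: [3.141, 0.001, 1.624]
wrist_force: [0.3, -0.0, -2.3]
width: 0.034
finger_force: 30.0
```

Call:
carry_out([
  [0,0,0,0,0,0],
  [0,0,0.01,0,0,0],
  [0,0,0.025,0,0,0],
  [0,0,0.04,0,0,0],
  [0,0,0.05,0,0,0],
])

```text
time: 12.35
tool_pos: [0.5595, -0.1555, 0.0424]
ee_rot: [-3.138, -0.002, 1.629]
wrist_force: [0.1, 0.8, -1.0]
width: 0.0337
finger_force: 30.0
```

Call:
carry_out([
  [0,0,0,0,0,0],
  [0,0,0,0,0,0],
  [0,0,0,0,0,0],
  [0,0,0,0,0,0],
  [0,0,0,0,0,0],
])

```text
time: 12.85
tool_pos: [0.5611, -0.1572, 0.0463]
ee_rot: [3.14, 0.001, 1.628]
wrist_force: [1.3, 0.1, -1.7]
width: 0.0337
finger_force: 30.0
```

```bash
python3 -c "
from plan import *
plan([(.562,-.157,.0195,93.3,1)])"
```

```text
now [ 0.5611 -0.1572  0.0463] [1.7992e+02 4.0000e-02 9.3260e+01] t 12.85 w 0.03367013688178637 q [-0.37  0.24  1.52 -0.    1.38 -0.43]
[0.0002 0.0009 0.0268] [ 0.001  0.001 -0.001]
```

Call:
carry_out([
  [0,0.001,0.008,0,0,0],
  [0,0.001,0.014,0,0,0],
  [0,0.001,0.019,0,0,0],
  [0,0.001,0.022,0,0,0],
  [0,0.001,0.024,0,0,0],
])

```text
time: 13.35
tool_pos: [0.5612, -0.1568, 0.0207]
ee_rot: [-3.141, -0.0, 1.628]
wrist_force: [-0.0, 0.6, -2.2]
width: 0.0337
finger_force: 30.0
```

Call:
carry_out([
  [0,0,0,0,0,0],
  [0,0,0,0,0,0],
  [0,0,0,0,0,0],
  [0,0,0,0,0,0],
  [0,0,0,0,0,0],
])

```text
time: 13.85
tool_pos: [0.5617, -0.157, 0.0217]
ee_rot: [3.141, 0.0, 1.628]
wrist_force: [-0.9, 0.1, -2.2]
width: 0.0339
finger_force: 30.0
```

Call:
carry_out([
  [0,0,0.001,0,0,0],
  [0,0,0.002,0,0,0],
  [0,0,0.003,0,0,0],
  [0,0,0.003,0,0,0],
  [0,0,0.003,0,0,0],
])

```text
time: 14.35
tool_pos: [0.5617, -0.157, 0.0195]
ee_rot: [3.141, 0.0, 1.628]
wrist_force: [-2.9, 1.1, 6.4]
width: 0.0339
finger_force: 30.0
```

Resting on the pad (contact force 8 N). Release and withdraw.

Call:
carry_out([
  [0,0,0,0,0,0],
  [0,0,0,0,0,0],
  [0,0,0,0,0,0],
  [0,0,0,0,0,0],
  [0,0,0,0,0,0],
], jaw=0.9)

```text
time: 14.85
tool_pos: [0.5615, -0.1569, 0.0182]
ee_rot: [-3.141, -0.0, 1.628]
wrist_force: [0.3, 0.7, -0.3]
width: 0.0706
finger_force: 0.0
```

Call:
carry_out([
  [0,0,0,0,0,0],
  [0,0,0,0,0,0],
  [0,0,0,0,0,0],
  [0,0,-0.005,0,0,0],
  [0,0,-0.012,0,0,0],
])

```text
time: 15.35
tool_pos: [0.5613, -0.1568, 0.0305]
ee_rot: [-3.141, -0.0, 1.628]
wrist_force: [0.3, -0.3, -0.0]
width: 0.084
finger_force: 0.0
```

Call:
carry_out([
  [0,0,-0.02,0,0,0],
  [0,0,-0.05,0,0,0],
  [0,0,-0.085,0,0,0],
  [0,0,-0.12,0,0,0],
  [0,0,-0.15,0,0,0],
])

```text
time: 15.85
tool_pos: [0.5619, -0.157, 0.1836]
ee_rot: [3.139, 0.001, 1.628]
wrist_force: [-0.2, -0.4, -0.1]
width: 0.0842
finger_force: 0.0
```

Call:
carry_out([
  [-0.03,0,-0.01,0,0,0],
  [-0.07,0,-0.02,0,0,0],
  [-0.11,0,-0.02,0,0,0],
  [-0.15,0,-0.02,0,0,0],
  [-0.18,0,-0.02,0,0,0],
])

```text
time: 16.35
tool_pos: [0.5716, -0.3391, 0.2014]
ee_rot: [3.141, 0.001, 1.627]
wrist_force: [0.1, -0.2, 0.5]
width: 0.0839
finger_force: 0.0
```

Call:
carry_out([
  [0,-0.03,0,0,0,0],
  [0,-0.06,0,0,0,0],
  [0,-0.09,0,0,0,0],
  [0,-0.12,0,0,0,0],
  [0,-0.12,0,0,0,0],
])

```text
time: 16.85
tool_pos: [0.4495, -0.3439, 0.2019]
ee_rot: [-3.142, 0.001, 1.625]
wrist_force: [0.3, 0.1, 0.6]
width: 0.0847
finger_force: 0.0
```

```bash
python3 - <<'E'
from bench import *
import numpy as np,cv2
for n in("top","side"):
    s=snapshot(n);np.savez(f"/tmp/{n}4.npz",**s);cv2.imwrite(f"pics/{n}4.png",s["img"][:,:,::-1])
E
python3 m.py top0 top4; python3 -c "
from plan import *
plan([])"
```

```text
top0 red (array([594.3, 325.4]), array([75.3, 71.6]), 28.2)
top0 pad (array([ 560.3, -155.6]), array([103.8, 214.8]), 3.5)
top0 head (array([ 561.6, -113.1]), array([68.2, 53.1]), 89.5)
top0 scanner (array([ 564.4, -159.4]), array([160.7,  59.3]), 89.6)
pca yaw -87.02444544389543
top0 bigger (array([ 358.7, -183.9]), array([ 79.9, 214.7]), 7.8)
top0 grip fit yaw 92.71290534760024 [ 0.56796127 -0.18902149  0.0473377 ] top z 0.047685239868305786 y range -0.23892063772853728 -0.14032182997369758
top0 label 30 [0.61389765 0.29328322 0.08238626] [ 0.46820648 -0.88356792  0.00950913] -62.08068913718776
top4 red (array([594.3, 325.4]), array([75.3, 71.7]), 28.2)
top4 pad (array([ 560.3, -155.8]), array([104.3, 215.2]), 3.8)
top4 head (array([ 555.4, -111.5]), array([71. , 53.1]), 89.6)
top4 scanner (array([ 558.2, -156.4]), array([160.8,  59.3]), 89.6)
pca yaw -86.56864478481506
top4 bigger (array([ 358.6, -183.8]), array([ 79.9, 214.9]), 7.8)
top4 grip fit yaw 93.5156198615173 [ 0.56312104 -0.18826521  0.04720716] top z 0.04749111159123315 y range -0.23809579547774157 -0.14012489843083864
top4 label 31 [0.61396871 0.29341423 0.08015993] [-0.46654166  0.8844894  -0.0041684 ] 117.8103039274457
now [ 0.4521 -0.3437  0.2016] [1.7989e+02 7.0000e-02 9.3210e+01] t 16.95 w 0.08476387602645365 q [-0.75  0.13  1.34  0.    1.68 -0.81]
```

View pics/top4.png

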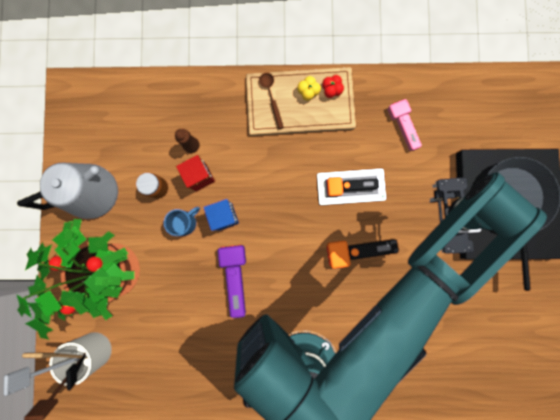

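The scanner lies flat along the middle of the pad (353,186), within about 3 mm and parallel to it. The tins, mug, mill, and jar haven't moved, and the arm is clear.

Call:
carry_out([
  [0,0,0,0,0,0],
  [0,0,0,0,0,0],
  [0,0,0,0,0,0],
  [0,0,0,0,0,0],
  [0,0,0,0,0,0],
])

```text
time: 17.45
tool_pos: [0.4523, -0.3434, 0.2003]
ee_rot: [-3.141, -0.0, 1.628]
wrist_force: [0.6, 0.5, -1.0]
width: 0.0846
finger_force: 0.0
```

```bash
python3 -c "
from bench import *
print(close_job())"
```

```text
the job is handed in; nothing more can be done
None
```

The scanner was held still about 10 cm from the red tin's label for 2 s, then laid flat along the middle of its charging pad; the tins, mug, mill and jar showed no movement, and the job was handed in at 17.5 s (no verdict was returned).

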